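# Back the soldering turntable off one ratchet notch

### The arm

A 6-joint arm with a two-finger parallel gripper is mounted at the origin on the work surface. World frame = base frame: x ahead of the robot, y to its left, z up, the work surface at z = 0. Lengths are in m, angles in rad, forces in N, time in s.
With the tool pointing down it reaches from about 0.35 to 0.975 m from the base axis. Payload 17.4 kg.
Tool frame: the origin (TCP) lies between the finger pads; the fingertips stand 17 mm ahead of it and the grasp point (between the pads) lies 2 mm behind it; z points along the fingers, y is the direction in which the jaws open and shut (so a half turn about z gives the same grasp; the last joint's range is limited). The gripper opens to 85 mm and grips with 20 to 120 N. Pads are 22 mm wide; open, the fingers measure 114 mm over their backs; the gripper's body (76 mm by 85 mm) begins 54 mm behind the grasp point. The pads swing forward as they close: fully open they stand 13 mm farther back than shut.
Start: joints at [1.223, 0.116, 1.442, -0, 1.584, -0.038], TCP at [0.206, 0.643, 0.248] pointing down, gripper open.
Joint ranges: [-2.83, 2.83], [-0.83, 2.19], [0.07, 2.5], [-1.14, 4.28], [0.01, 3], [-2.97, 2.97]. Speed limits (rad/s): [1.89, 1.89, 2.22, 3.14, 3.14, 3.14].

### API

Orientations are given as a rotation vector (axis times angle).
In Python, from cell import manip, eyes gives the robot as it stands.
- The arm moves only by the tool drive_tool, never from a script. Its argument "deltas" is a list of rows, each a list of 3 entries, a list of its own where there are three numbers: the shift along the world's x, y, z in cm, then the turn, a rotation vector about the world's x, y, z in rad, then the finger opening in cm, from 0 to 8.54. In form: [[[tx, ty, tz], [wx, wy, wz], claw], ...]. A call has 1 to 10 rows; each row is the pose to reach, as a shift and turn from the pose commanded when the call began; what a row does not reach only later rows make up. A row lasts 1/8 s, in which the tool goes at most 62.5 mm and 10.7 degrees, less where a joint would pass 70% of its speed; a pose out of reach is approached as far as the arm can. A call with a gripper value outside its range is refused whole. The fingers move at their own pace and stop on an object; "squeeze" is the grip in N (left out, the last holds). Time passes only in rows, so rows that repeat a pose let the fingers close. It gives the time, the measured TCP pose, the force and the opening at its end, in the units of the state.
- manip.get_state(): the state, without advancing time (a new reading comes with each control period).
- eyes.capture(name): name is "side" or "top"; returns (picture, depth): 400x640x3 uint8, blue, green, red; 400x640 float32, m along the optical axis (not along the pixel's ray), 0 where there is no reading.
- eyes.camera_params(name): a dict with "fx", "fy", "cx", "cy" (pixels), "xyz" and "rotation" of the camera in the world. Camera axes: x right, y up, looking along -z (the intrinsics and any distortion apply to the point x, -y, -z); pixel columns grow to the right and rows downward; lengths in m; the calibration is good to about 2 mm. A picture is of the moment at which its call begins. camera_params takes no time and is no camera call.
- manip.sign_off(): hands the job in, once; it reports no verdict.
The state is a dict: "time": time; "joint_positions": joint angles; "qvel": joint speeds; "joint_efforts": joint torques, N m; "ee_pos": TCP position; "tcp_rot": TCP orientation; "contact_force": force on the tool from outside, world axes, zero at the start; "wrist_torque": the same for the moment, N m; "gripper_width": opening from 0.0 (shut) to 1.0 (fully open).
Only numpy, scipy, OpenCV 4.12 (cv2) and the standard library are available. Lean on these libraries where they do the work, as an engineer would, in place of code of your own. Each camera call takes 0.05 s, during which the arm holds its last target. There are 200 camera calls.

### The job

The soldering turntable has been clicked one notch too far. With a fingertip, push the ball on the red pawl's lever over and away from the turntable's teeth so that the pawl lifts out and stays up, push one of the upright pins to turn the turntable back by one notch (clockwise seen from above), then push the ball back again so that the pawl drops and sits fully down in that notch. Do it all by pushing with the fingers: pick nothing up, and leave the pot on the turntable and the other things on the bench where they are.

Things in the scene. Friction and masses are not known exactly. Their poses are not given: they have to be found in the camera images.
- indexer: Fixed dark steel base of the turntable, any place and yaw. Origin on the table top under the turntable's upright axis, z up. 'Base' x, y below are this frame's, in mm. The turntable is a disc of radius 100, top face at height 40. A flat foot (16 high) carries the pawl's post and reaches to base x 115, y 128.
- turntable (a joint): Turn of the disc (rad), positive = backward = clockwise from above. Starts within 0.06 of 0, pawl down; one notch back is 0.524 (30 deg), the next gap then centred under the nose. The pawl, when down, stops backward turning after a few degrees; it sits fully down only from about 0.1 rad short of a gap's centre to 0.09 beyond. About 1 N at a pin turns it; it stays where left.
- hub (a point): Centre of the disc's top face, height 40, on the axis. Round the rim (radius 78 to 98) stand 12 yellow saw teeth 30 deg apart, up to height 52, each 14 deg long with a ramp and one upright face; the flat gaps between are 16 deg.
- drive_pin (a point): Top centre of the orange pin, one of four upright pins (others steel) 90 deg apart on the disc, at radius 66, 12 mm diameter, from height 40 up to 86. It turns with the disc; at joint 0 it lies at angle -75 deg from base x (counter-clockwise positive), on the far side from the pawl. Any pin may be pushed.
- pawl (a joint): Angle of the red pawl (rad): 0 = fully down in a gap, 0.96 = fully lifted, at its stop. Weighted over its hinge: pushed beyond about 0.65 it falls on to 0.96 and stays up; brought back below about 0.5 it falls by itself to 0 if a gap is under its nose. Less than 1 N at the ball moves it.
- pawl_hinge (a point): On the pawl's hinge axis, which runs along base y: base (75, 88), height 68. The grey post (top at height 76) is at base y 107. The pawl's arm, 12 mm wide and 80 mm long, points from here to base -x, with the nose at its end (base (0, 88) when down, 26 mm below the axis); lifted, it reaches height 140.
- knob (a point): Centre of the black ball (24 mm diameter) atop the pawl's lever, a 7 mm rod; 70 mm from the hinge axis, swinging in the plane base y = 125. Pawl down: leans 22 deg to base -x (ball at base x 49, height 133). Pawl up: leans 33 deg to base +x (ball at x 113, height 127). Push the ball to base +x to lift the pawl, to base -x to drop it.
- flux_pot: Loose white pot with blue lid, 38 mm diameter, 36 mm high, standing on the middle of the turntable (it turns with it). Origin at the centre of its underside. Not to be knocked or lifted.
- solder_spool: Loose metal spool, 60 mm diameter, 45 mm high, on the bench near the turntable. Origin: centre of underside. Leave alone.
- marker: Loose grey and blue pen, 125 x 13 x 13 mm, along its x axis, lying beside the turntable. Origin: centre of underside. Leave alone.
- flux_bottle: Loose amber bottle with blue cap, 48 mm diameter, 150 mm high. Origin: centre of underside. Leave alone.
- lighter: Loose orange lighter, 80 x 24 x 12 mm. Origin: centre of underside. Leave alone.
- screwdriver: Loose screwdriver with green handle, 170 mm long, lying along its x axis. Leave alone.
- mug: Loose white mug, 76 mm diameter, 90 mm high. Origin: centre of underside. Leave alone.

How it is judged:
On the way, in this order (a step that is already met when the one before it is completed fails the run):
1. the pawl is lifted out of the teeth and stays up while the turntable is still in its first notch (value of joint pawl above 0.8 rad and value of joint turntable between -0.2 and 0.2 rad), for 0.2 s.
2. with the pawl still up, the turntable is pushed back one notch (value of joint pawl above 0.6 rad and value of joint turntable between 0.34 and 0.66 rad), for 0.2 s.
At the end, for the whole second after the job is handed in: The pawl is fully down (within 0.03 rad) in the next gap, the turntable is at rest one notch back from the start notch (0.34 to 0.66 rad on its joint), and the pot still stands upright on the turntable within 25 mm of its centre (value of joint pawl below 0.03 rad and value of joint turntable between 0.34 and 0.66 rad and velocity of joint turntable between -0.05 and 0.05 rad/s and horizontal distance between flux_pot and indexer below 0.025 m and height (world z) of flux_pot between 0.035 and 0.045 m and angle between flux_pot's own z axis and vertical below 0.1 rad); the robot touches nothing.
It fails at once if the pot on the turntable is lifted or tipped (height (world z) of flux_pot above 0.05 m or angle between flux_pot's own z axis and vertical above 0.3 rad).
It fails at once if a thing on the bench is moved by more than 20 mm or lifted (distance of any of solder_spool, marker, flux_bottle, lighter, screwdriver, mug from where it was at the start of the episode above 0.02 m).
It also fails if it takes over 64 s, if anything falls off the work surface, if the arm or the gripper's body presses on something with over 40 N, if the wrist force passes 120 N, or if a joint passes its speed limit or range.

## Working session

There is one attempt and no reset: what is moved stays moved. The work goes in short steps, Python scripts to look and compute and a tool call to move; the robot and the scene stay as the last step left them, time stands still between calls to the robot, and variables do not carry over. Pictures are saved under pics/ and viewed, about 8 in all and at most 12, crops included, and the job is handed in when it is done.

Besides the shell and the picture viewer there is one more tool, called after "Call:" by a JSON object that holds its "method" and its "body". drive_tool: Moves the arm, as the interface text tells. Its arguments: {"type":"object","properties":{"deltas":{"type":"array","items":{"type":"array"}},"squeeze":{"type":"number"}},"required":["deltas"]}

```bash
mkdir -p pics; cat > h.py <<'E'
import numpy as np, cv2
from cell import manip, eyes
def cap(n):
    im,d=eyes.capture(n); return im,d,eyes.camera_params(n)
def pts(d,p):
    v,u=np.mgrid[:d.shape[0],:d.shape[1]]
    P=np.stack([(u-p['cx'])/p['fx']*d,-(v-p['cy'])/p['fy']*d,-d],-1)
    return P@np.array(p['rotation']).T+np.array(p['xyz'])
def ray(u,v,p,z):
    r=np.array(p['rotation'])@np.array([(u-p['cx'])/p['fx'],-(v-p['cy'])/p['fy'],-1]);o=np.array(p['xyz'])
    return o+r*(z-o[2])/r[2]
E
python3 - <<'E'
from h import *
for n in("top","side"):
    im,d,p=cap(n); cv2.imwrite(f"pics/{n}0.png",im); np.save(f"{n}0.npy",d); print(n,p)
print(manip.get_state())
E
```

```text
top {'fx': 444.04030525531783, 'fy': 444.04030525531783, 'cx': 326.2245938127568, 'cy': 201.7337155176583, 'xyz': array([ 0.45283293, -0.0049063 ,  1.23426749]), 'rotation': array([ 0.07084209, -0.08335264, -1.5788085 ])}
side {'fx': 496.2251939971042, 'fy': 496.2251939971042, 'cx': 324.0254986914467, 'cy': 202.98261797724268, 'xyz': array([ 0.31916142, -1.00305732,  0.7395864 ]), 'rotation': array([ 0.98897128, -0.11342306, -0.2460606 ])}
{'time': 0.1, 'joint_positions': array([ 1.22316877e+00,  1.16459736e-01,  1.44218124e+00, -1.89541918e-05,
        1.58404834e+00, -3.77751635e-02]), 'qvel': array([-0.00020725, -0.00224554, -0.00385863, -0.0002907 ,  0.00061567,
       -0.0011454 ]), 'joint_efforts': array([ 2.09174882e-04, -7.33670712e+01, -6.33784533e+01, -7.99258396e-05,
        5.29200668e-03,  1.29047893e-05]), 'ee_pos': array([0.20576326, 0.64270761, 0.24763205]), 'tcp_rot': array([-4.84741068e-01, -3.10377591e+00,  1.69634865e-03]), 'contact_force': array([ 0.12893339,  0.27498506, -0.20744702]), 'wrist_torque': array([ 0.08182042, -0.02532335,  0.01532238]), 'gripper_width': 1.0008571237459098}
```

View pics/top0.png

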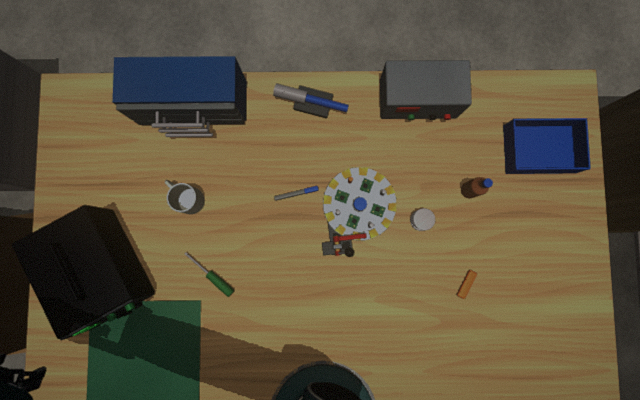

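View pics/side0.png

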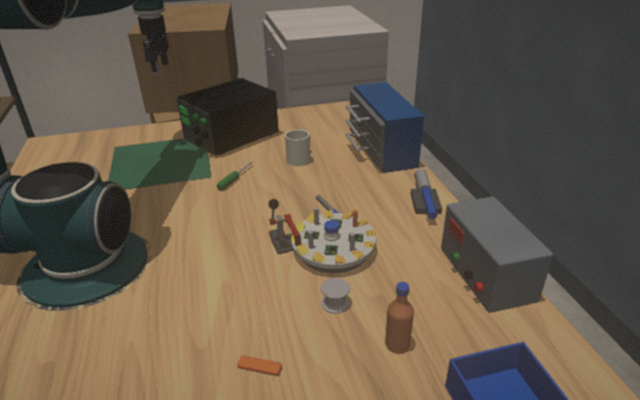

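The top view shows the disc centred near (360,205), with the pawl and post on the robot's side near (345,243) and the ball near (350,252). Next I measure and crop.

```bash
python3 - <<'E'
s=open('h.py').read().replace("np.array(p['rotation'])","cv2.Rodrigues(np.array(p['rotation']))[0]");open('h.py','w').write(s)
E
python3 - <<'E'
from h import *
im,d=cv2.imread("pics/top0.png"),np.load("top0.npy");p=eyes.camera_params("top")
P=pts(d,p);hsv=cv2.cvtColor(im,cv2.COLOR_BGR2HSV)
v,u=np.mgrid[:400,:640]; near=np.hypot(u-360,v-210)<60
h,s,V=cv2.split(hsv)
def rep(n,m,z):
    m=(m&near).astype(np.uint8);k,l,st,c=cv2.connectedComponentsWithStats(m)
    out=[]
    for i in range(1,k):
        if st[i,4]>8:
            r=ray(*c[i],p,z);out.append(r[:2]);print(n,st[i,4],c[i].round(1),r.round(3),np.median(P[l==i],0).round(3))
    return np.array(out)
t=rep("yel",(h>18)&(h<34)&(s>140)&(V>120)&(P[...,2]>.035),.05)
rep("red",((h<6)|(h>174))&(s>150),.08)
rep("blue",(h>100)&(h<125)&(s>120),.076)
rep("blk",(V<45)&(P[...,2]>.1),.133)
rep("ora",(h>5)&(h<18)&(s>160)&(P[...,2]>.06),.086)
rep("high",(P[...,2]>.08),.086)
A=np.c_[2*t,np.ones(len(t))];x=np.linalg.lstsq(A,(t**2).sum(1),rcond=None)[0];print("circ",x[:2],np.sqrt(x[2]+x[:2]@x[:2]))
a=cv2.resize(im[150:270,290:450],(800,600),interpolation=cv2.INTER_CUBIC);cv2.imwrite("pics/c1.png",a)
im=cv2.imread("pics/side0.png");a=cv2.resize(im[180:290,250:400],(800,587),interpolation=cv2.INTER_CUBIC);cv2.imwrite("pics/c2.png",a)
E
```

```text
yel 51 [346.2 173.4] [ 0.646 -0.07   0.05 ] [ 0.646 -0.069  0.047]
yel 50 [362.5 170.8] [ 0.652 -0.114  0.05 ] [ 0.653 -0.114  0.046]
yel 51 [378.5 176.8] [ 0.636 -0.157  0.05 ] [ 0.636 -0.156  0.048]
yel 51 [333.  183.7] [ 0.618 -0.034  0.05 ] [ 0.618 -0.034  0.046]
yel 50 [389.5 189.8] [ 0.6   -0.186  0.05 ] [ 0.6   -0.186  0.047]
yel 49 [326.8 199.3] [ 0.576 -0.016  0.05 ] [ 0.577 -0.017  0.046]
yel 46 [392.1 206.8] [ 0.554 -0.191  0.05 ] [ 0.554 -0.192  0.048]
yel 46 [329.6 216. ] [ 0.531 -0.024  0.05 ] [ 0.531 -0.023  0.047]
yel 51 [385.9 222.6] [ 0.512 -0.174  0.05 ] [ 0.513 -0.174  0.047]
yel 47 [340.1 229.4] [ 0.495 -0.051  0.05 ] [ 0.496 -0.051  0.046]
yel 47 [372.7 232.9] [ 0.485 -0.138  0.05 ] [ 0.485 -0.139  0.047]
red 135 [348.2 237.1] [ 0.474 -0.071  0.08 ] [ 0.474 -0.07   0.073]
blue 55 [310.9 189.3] [0.6   0.025 0.076] [0.608 0.027 0.014]
blue 119 [359.6 203.5] [ 0.561 -0.102  0.076] [ 0.56  -0.103  0.076]
blk 58 [348.8 251.5] [ 0.437 -0.069  0.133] [ 0.437 -0.069  0.142]
ora 13 [349.8 179. ] [ 0.625 -0.077  0.086] [ 0.625 -0.077  0.086]
high 16 [350.5 178.5] [ 0.626 -0.079  0.086] [ 0.626 -0.079  0.087]
high 18 [383.9 191.3] [ 0.592 -0.165  0.086] [ 0.592 -0.165  0.086]
high 15 [337.9 211.5] [ 0.54  -0.045  0.086] [ 0.541 -0.045  0.086]
high 16 [371.5 224.5] [ 0.505 -0.131  0.086] [ 0.505 -0.131  0.087]
high 93 [347.8 251.7] [ 0.436 -0.069  0.086] [ 0.436 -0.067  0.14 ]
circ [ 0.56532966 -0.10416316] 0.0878257329365245
```

View pics/c1.png

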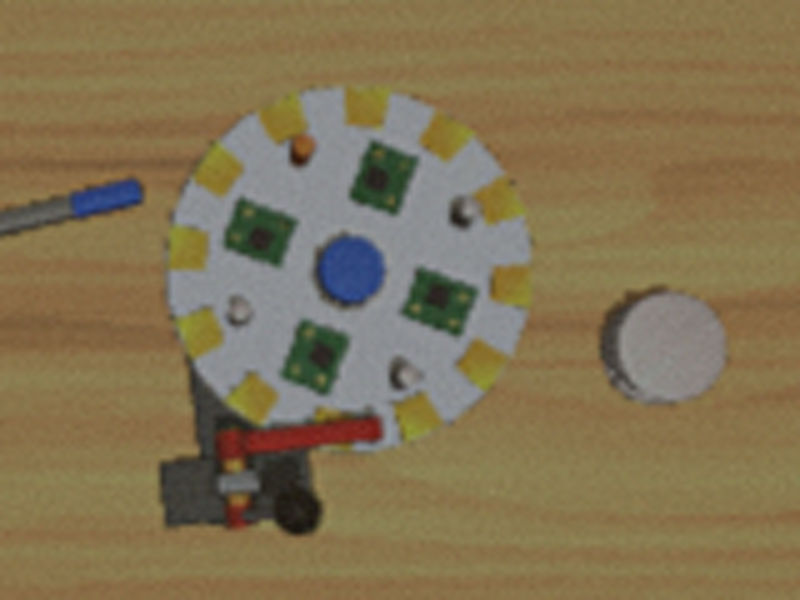

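View pics/c2.png

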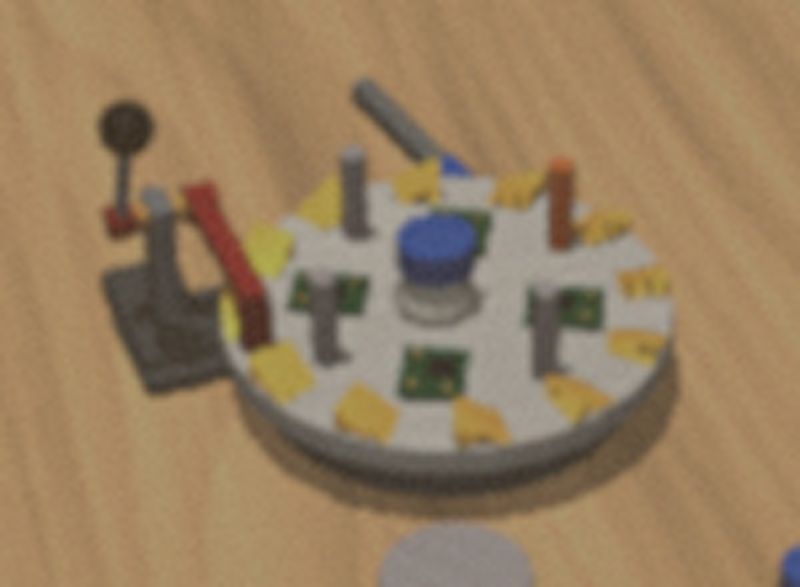

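Hub is about (0.566,-0.104). The ball position gives a base yaw of about 96.5°. The turntable reads about -0.03. I shut the fingers and go above the near side of the ball, with tool y along base y.

Call:
{"method": "drive_tool", "body": {"deltas": [[[24.4, -34.3, 0], [0, 0, -1.15], 0], [[24.4, -34.3, 0], [0, 0, -1.15], 0], [[24.4, -34.3, 0], [0, 0, -1.15], 0], [[24.4, -34.3, 0], [0, 0, -1.15], 0], [[24.4, -34.3, 0], [0, 0, -1.15], 0], [[24.4, -34.3, 0], [0, 0, -1.15], 0], [[24.4, -34.3, 0], [0, 0, -1.15], 0], [[23.6, -76.1, 0], [0, 0, -1.15], 0], [[23.6, -76.1, 0], [0, 0, -1.15], 0], [[23.6, -76.1, 0], [0, 0, -1.15], 0]]}}

```text
time: 1.35
ee_pos: [0.4457, 0.1106, 0.2481]
tcp_rot: [2.094, 2.342, -0.0]
contact_force: [1.7, -0.4, 0.2]
gripper_width: 0.0
```

Call:
{"method": "drive_tool", "body": {"deltas": [[[0, 0, 0], [0, 0, 0], 0]]}}

```text
time: 1.48
ee_pos: [0.4461, 0.1091, 0.2484]
tcp_rot: [2.1, 2.335, 0.0]
contact_force: [-0.2, 1.0, 0.0]
gripper_width: 0.003
```

Call:
{"method": "drive_tool", "body": {"deltas": [[[-0.4, -22.8, 0], [0, 0, 0], 0], [[-0.4, -22.8, 0], [0, 0, 0], 0], [[-0.4, -22.8, 0], [0, 0, 0], 0], [[-0.4, -22.8, 0], [0, 0, 0], 0], [[-0.4, -22.8, -8], [0, 0, 0], 0], [[-0.4, -22.8, -8], [0, 0, 0], 0], [[-0.4, -22.8, -8], [0, 0, 0], 0]]}}

```text
time: 2.35
ee_pos: [0.4422, -0.1148, 0.1682]
tcp_rot: [-2.092, -2.341, 0.001]
contact_force: [-0.6, 0.4, 0.7]
gripper_width: -0.002
```

```bash
python3 - <<'E'
from h import *
s=manip.get_state();print(s['ee_pos'],s['tcp_rot'],s['contact_force'])
im,d,p=cap("side")
a=cv2.resize(im[130:290,220:420],(800,640)[:2],interpolation=cv2.INTER_CUBIC)[:600];cv2.imwrite("pics/c3.png",a)
o=np.array(p['xyz']);R=cv2.Rodrigues(np.array(p['rotation']))[0]
for q in [s['ee_pos']-[0,0,.017]]:
    c=R.T@(q-o);print("tip px",p['cx']-p['fx']*c[0]/c[2],p['cy']+p['fy']*c[1]/c[2])
E
```

```text
[ 0.44218677 -0.11480339  0.16815256] [-2.09237587e+00 -2.34125068e+00  9.45407670e-04] [-0.64636475  0.39407555  0.66669563]
tip px 278.0043992655379 206.59629373216185
```

View pics/c3.png

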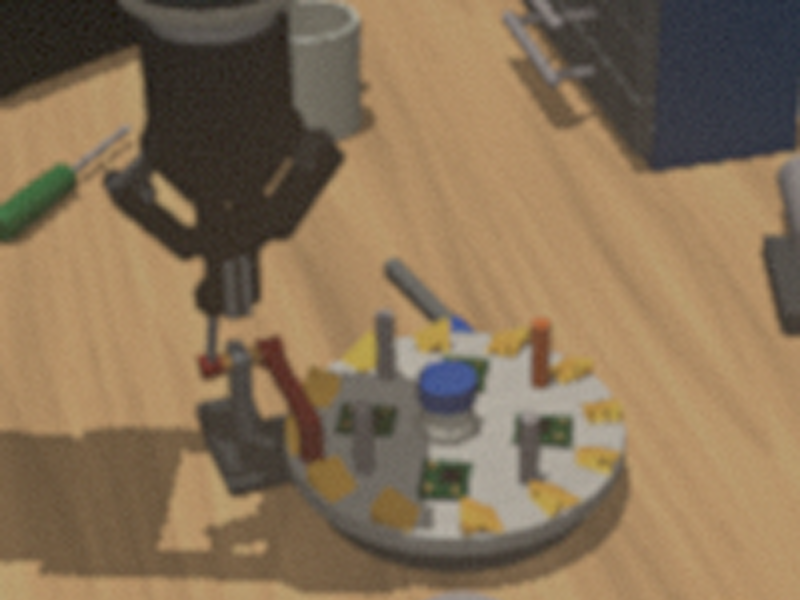

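Tip model agrees with the picture: (279,208) seen against (278,207) predicted. I descend to ball height.

Call:
{"method": "drive_tool", "body": {"deltas": [[[0, 0, -3.3], [0, 0, 0], 0], [[0, 0, -3.3], [0, 0, 0], 0]]}}

```text
time: 2.65
ee_pos: [0.4422, -0.1151, 0.1356]
tcp_rot: [-2.093, -2.342, 0.001]
contact_force: [0.1, -0.3, 0.9]
gripper_width: -0.001
```

Call:
{"method": "drive_tool", "body": {"deltas": [[[-0.1, 1.1, 0], [0, 0, 0], 0], [[-0.3, 2.2, 0], [0, 0, 0], 0], [[-0.4, 3.3, 0], [0, 0, 0], 0], [[-0.5, 4.4, 0], [0, 0, 0], 0], [[-0.6, 5.5, 0], [0, 0, 0], 0], [[-0.8, 6.6, 0], [0, 0, 0], 0], [[-0.9, 7.7, 0], [0, 0, 0], 0], [[-0.9, 7.7, 0], [0, 0, 0], 0], [[-0.9, 7.7, 0], [0, 0, 0], 0]]}}

```text
time: 3.78
ee_pos: [0.4332, -0.0387, 0.1353]
tcp_rot: [2.095, 2.341, -0.0]
contact_force: [0.1, -0.1, 0.2]
gripper_width: 0.0
```

Call:
{"method": "drive_tool", "body": {"deltas": [[[0.4, -4, 0], [0, 0, 0], 0], [[0.4, -4, 6], [0, 0, 0], 0], [[0.4, -4, 12], [0, 0, 0], 0]]}}

```text
time: 4.15
ee_pos: [0.4368, -0.0793, 0.2565]
tcp_rot: [-2.096, -2.339, 0.001]
contact_force: [0.2, 0.5, 0.4]
gripper_width: 0.0
```

```bash
python3 - <<'E'
from h import *
s=manip.get_state();print(s['ee_pos'],s['tcp_rot'],s['contact_force'])
im,d,p=cap("side")
a=cv2.resize(im[130:280,220:420],(800,600),interpolation=cv2.INTER_CUBIC);cv2.imwrite("pics/c4.png",a)
E
```

```text
[ 0.43681474 -0.07931636  0.25653518] [-2.09582689e+00 -2.33889256e+00  9.96188098e-04] [0.20680561 0.5156502  0.38641111]
```

View pics/c4.png

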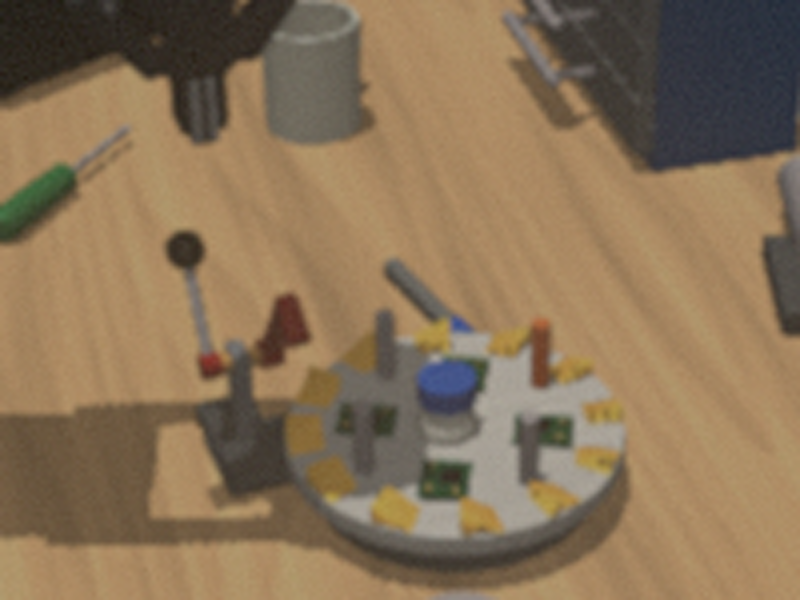

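The pawl is up at its stop: the ball is now at crop (185,250) and the arm is raised. I move to beside the orange pin.

Call:
{"method": "drive_tool", "body": {"deltas": [[[18.7, 3.7, 0], [0, 0, 0], 0], [[18.7, 3.7, 0], [0, 0, 0], 0], [[18.7, 3.7, 0], [0, 0, 0], 0], [[18.7, 3.7, 0], [0, 0, 0], 0], [[18.7, 3.7, -6], [0, 0, 0], 0], [[18.7, 3.7, -12], [0, 0, 0], 0], [[18.7, 3.7, -17.7], [0, 0, 0], 0], [[18.7, 3.7, -17.7], [0, 0, 0], 0], [[18.7, 3.7, -17.7], [0, 0, 0], 0]]}}

```text
time: 5.32
ee_pos: [0.625, -0.042, 0.0812]
tcp_rot: [2.094, 2.339, 0.002]
contact_force: [0.6, 1.0, 0.6]
gripper_width: 0.001
```

Call:
{"method": "drive_tool", "body": {"deltas": [[[0.1, -0.9, -0.1], [0, 0, 0], 0], [[0.2, -1.6, -0.1], [0, 0, 0], 0], [[0.2, -2.3, -0.1], [0, 0, 0], 0], [[0.3, -3.0, -0.1], [0, 0, 0], 0], [[0.4, -3.7, -0.1], [0, 0, 0], 0], [[0.4, -4.3, -0.1], [0, 0, 0], 0], [[0.5, -4.8, -0.1], [0, 0, 0], 0], [[0.5, -5.2, -0.1], [0, 0, 0], 0], [[0.5, -5.2, -0.1], [0, 0, 0], 0], [[0.5, -5.2, -0.1], [0, 0, 0], 0]]}}

```text
time: 6.58
ee_pos: [0.6292, -0.0936, 0.0773]
tcp_rot: [2.095, 2.341, -0.0]
contact_force: [-0.0, -0.2, -0.2]
gripper_width: -0.002
```

Call:
{"method": "drive_tool", "body": {"deltas": [[[-0.2, 3, 0], [0, 0, 0], 0], [[-0.2, 3, 6], [0, 0, 0], 0], [[-0.2, 3, 12], [0, 0, 0], 0], [[-0.2, 9, 18], [0, 0, 0], 0], [[-0.2, 15, 18], [0, 0, 0], 0], [[-0.2, 20, 18], [0, 0, 0], 0], [[-0.2, 20, 18], [0, 0, 0], 0]]}}

```text
time: 7.45
ee_pos: [0.6268, 0.1101, 0.2577]
tcp_rot: [-2.09, -2.346, -0.001]
contact_force: [-0.6, -0.5, 0.4]
gripper_width: -0.0
```

```bash
cat > m.py <<'E'
from h import *
import sys
s=manip.get_state();print(s['time'],s['ee_pos'],s['contact_force'])
im,d,p=cap("top");P=pts(d,p);h,S,V=cv2.split(cv2.cvtColor(im,cv2.COLOR_BGR2HSV))
hub=np.array([.566,-.1045]);r=np.hypot(*(P[...,:2]-hub).transpose(2,0,1))
m=((r>.05)&(r<.085)&(P[...,2]>.075)&(P[...,2]<.095)).astype(np.uint8)
k,l,st,c=cv2.connectedComponentsWithStats(m)
for i in range(1,k):
    if st[i,4]>7:
        q=ray(*c[i],p,.086)[:2]-hub;a=np.degrees(np.arctan2(q[1],q[0]));print(st[i,4],(q+hub).round(3),round(np.hypot(*q),4),round(a,1),np.median(h[l==i]))
cv2.imwrite(f"pics/{sys.argv[1]}t.png",cv2.resize(im[150:270,290:450],(800,600),interpolation=cv2.INTER_CUBIC))
im,d,p=cap("side");cv2.imwrite(f"pics/{sys.argv[1]}s.png",cv2.resize(im[130:280,220:420],(800,600),interpolation=cv2.INTER_CUBIC))
E
python3 m.py a
```

```text
7.45 [0.62683548 0.11012908 0.2576774 ] [-0.60043974 -0.53579764  0.39672087]
18 [ 0.631 -0.112] 0.0654 -6.3 14.0
16 [ 0.573 -0.039] 0.0659 83.9 15.0
20 [ 0.559 -0.17 ] 0.0657 -96.4 19.0
16 [ 0.501 -0.097] 0.0657 173.8 15.5
```

View pics/at.png

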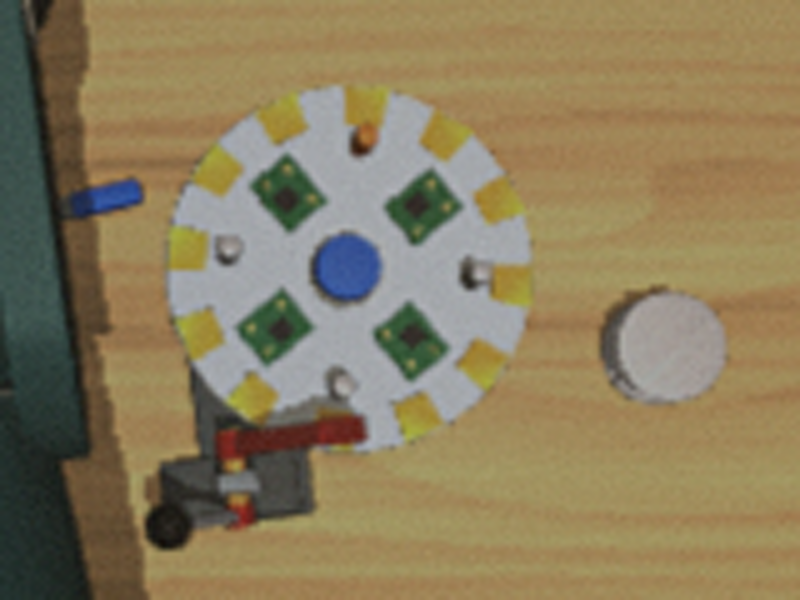

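The turntable went back 29.4° (pins 23.2° to -6.25°, so joint about 0.49). The pawl is still up, with the ball at crop (168,525), and the pot is centred. I go to the ball's far side.

Call:
{"method": "drive_tool", "body": {"deltas": [[[-20.2, -7.4, 0], [0, 0, 0], 0], [[-20.2, -7.4, 0], [0, 0, 0], 0], [[-20.2, -7.4, 0], [0, 0, 0], 0], [[-20.2, -7.4, 0], [0, 0, 0], 0], [[-20.2, -7.4, 0], [0, 0, 0], 0], [[-20.2, -7.4, -6], [0, 0, 0], 0], [[-20.2, -7.4, -12.2], [0, 0, 0], 0], [[-20.2, -7.4, -12.2], [0, 0, 0], 0], [[-20.2, -7.4, -12.2], [0, 0, 0], 0]]}}

```text
time: 8.68
ee_pos: [0.4263, 0.0322, 0.1377]
tcp_rot: [2.094, 2.34, 0.002]
contact_force: [0.1, -0.8, 2.0]
gripper_width: 0.001
```

Call:
{"method": "drive_tool", "body": {"deltas": [[[0.1, -0.9, 0], [0, 0, 0], 0], [[0.2, -1.7, 0], [0, 0, 0], 0], [[0.2, -2.5, 0], [0, 0, 0], 0], [[0.3, -3.3, 0], [0, 0, 0], 0], [[0.4, -4.1, 0], [0, 0, 0], 0], [[0.5, -4.8, 0], [0, 0, 0], 0], [[0.5, -5.5, 0], [0, 0, 0], 0], [[0.5, -5.5, 0], [0, 0, 0], 0], [[0.5, -5.5, 0], [0, 0, 0], 0]]}}

```text
time: 9.8
ee_pos: [0.4302, -0.0225, 0.1353]
tcp_rot: [-2.095, -2.341, -0.0]
contact_force: [0.2, 0.5, 0.0]
gripper_width: 0.003
```

Call:
{"method": "drive_tool", "body": {"deltas": [[[-0.5, 5, 0], [0, 0, 0], 0], [[-0.5, 5, 6], [0, 0, 0], 0], [[-0.5, 11, 12], [0, 0, 0], 0], [[-0.5, 17, 12], [0, 0, 0], 0], [[-0.5, 23, 12], [0, 0, 0], 0], [[-0.5, 23, 12], [0, 0, 0], 0]]}}

```text
time: 10.55
ee_pos: [0.4245, 0.2106, 0.2553]
tcp_rot: [-2.09, -2.345, -0.0]
contact_force: [-0.0, -0.7, -0.0]
gripper_width: -0.004
```

```bash
python3 m.py b
```

```text
10.55 [0.42453641 0.21056337 0.25532172] [-0.04291094 -0.71376466 -0.04646703]
18 [ 0.631 -0.112] 0.0654 -6.3 14.0
17 [ 0.573 -0.039] 0.0658 83.9 13.0
20 [ 0.559 -0.17 ] 0.0657 -96.4 17.0
16 [ 0.501 -0.097] 0.0657 173.8 14.5
```

View pics/bs.png

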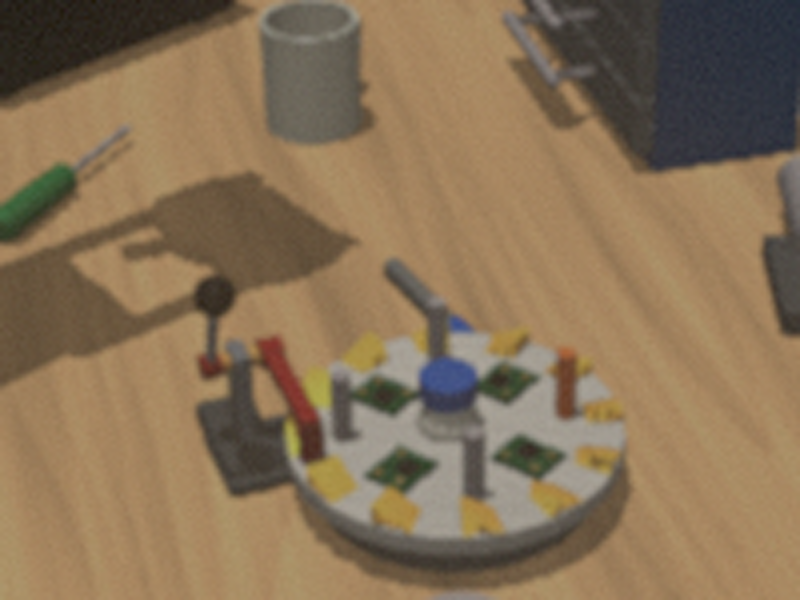

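View pics/bt.png

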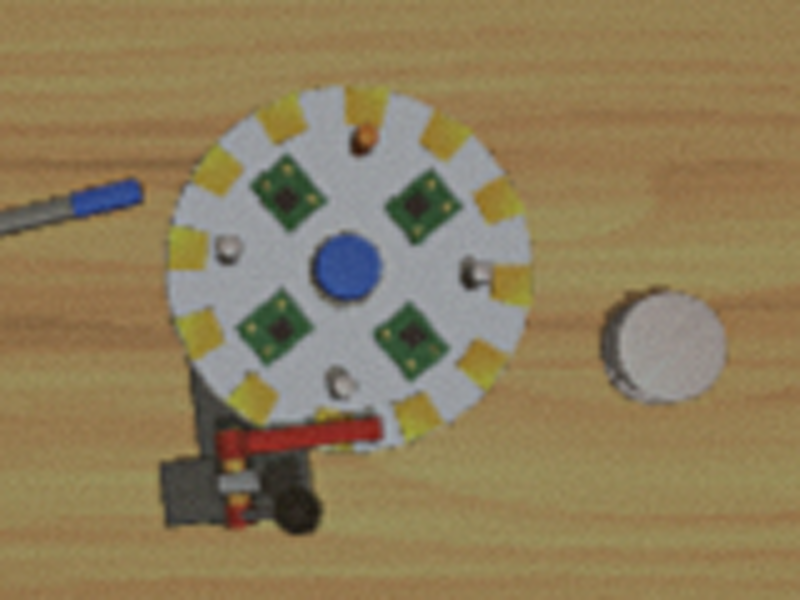

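The pawl has dropped. The ball at crop (298,510) and the arm look the same as in the first picture. I check the ball centroid against the start (348.8,251.5 px) and hand in if it matches.

```bash
python3 - <<'E'
from h import *
im,d,p=cap("top");P=pts(d,p);i0,d0=cv2.imread("pics/top0.png"),np.load("top0.npy")
def f(im,d):
    P=pts(d,p);V=cv2.cvtColor(im,cv2.COLOR_BGR2HSV)[...,2]
    v,u=np.mgrid[:400,:640];m=(V<45)&(P[...,2]>.1)&(np.hypot(u-348,v-250)<25)
    h=cv2.cvtColor(im,cv2.COLOR_BGR2HSV);r=((h[...,0]<6)|(h[...,0]>174))&(h[...,1]>150)&(np.hypot(u-350,v-238)<30)
    return np.array([u[m].mean(),v[m].mean(),u[r].mean(),v[r].mean(),np.median(P[m][:,2])])
a,b=f(i0,d0),f(im,d);print(a.round(2),b.round(2))
if np.abs(a-b)[:4].max()<.6: manip.sign_off();print("signed")
E
```

```text
[3.4883e+02 2.5152e+02 3.4757e+02 2.3795e+02 1.4000e-01] [3.4864e+02 2.5142e+02 3.4756e+02 2.3793e+02 1.4000e-01]
the job is handed in; nothing more can be done
signed
```

I did all three pushes with the shut fingertips and handed the job in at about 10.6 s of the 64 s. The sign-off gives no verdict.

1. **Lift:** I pushed the ball to base +x. The side view showed the pawl staying up.
2. **Turn back:** I pushed the orange pin. The four pins show the turntable went back 29.4°, which puts the joint at about 0.49 rad (allowed 0.34 to 0.66).
3. **Drop:** I pushed the ball back, and the pawl fell into the next gap.

**Last checks:**
- **Pawl:** the ball and the red arm are within 0.2 px of their starting, fully-down positions in the top view. That suggests the pawl is fully down, though I have no direct reading of its joint.
- **Turntable:** the pins did not move when the pawl dropped.
- **Pot and bench:** the pot is upright and centred. The spool and pen look unmoved in the top view. I did not measure the mug, bottle, lighter or screwdriver, but the arm never came near them.
- **Robot:** the gripper is well clear of everything, and the force readings were only noise, up to 2 N.

No check failed or disagreed.

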